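# Draw the parts carton forward with the pull hook

### The job

Take the pull hook from its cradle, reach in under the upper tier of the bench shelf, hook it over the front lip of the open parts carton and draw the carton forward until it is square and snug against the shelf's front stop strip, leaning on it there for a moment with a steady, firm but gentle pull. The lip is thin board that tears at a hard tug, and too long a pull tips the carton up over the strip, so feel it come home, keep it flat on the deck and move it with the hook only. Then unhook, lay the hook back in its cradle as you found it, and disturb nothing else.

Things in the scene. Friction and masses are not known exactly. Their poses are not given: they have to be found in the camera images.
- hook_grip (a point): Grip centre of the pull hook (0.16 kg, balances 25 mm ahead of here). Black flat-sided rubber handle 20 mm wide, 26 mm tall, from 60 mm behind to 50 mm ahead of here; then a steel shank, 8 mm diameter, on the same axis. x towards the tip, z up. It starts level in its cradle, tip hanging down; grip it across its 20 mm from above.
- hook_tip (a point): Centre of the round end (radius 4 mm) of the hook's tip, which is the shank bent straight down: 140 mm ahead of and 36 mm below hook_grip in the hook's axes. Its lowest point is 40 mm below the shank's axis; the face that pulls is 136 mm ahead of hook_grip.
- rest: Hook's cradle, black steel, fixed to the bench: plate 190 x 90 mm, two forks, a flat one for the handle's rear (48 mm behind the origin, floor 60 mm up) and one for the shank (92 mm ahead, floor 69 mm up); cheeks flare 20 mm above the floors, about 4 mm play each side. Origin on the bench, x to the tip of the lying hook. The hook lies right with hook_grip 73 mm above this origin, hook x along rest x.
- shelf: Two-tier bench shelf, fixed. Origin on the bench under the middle of the deck's front; x into the depth (pull towards -x), y along the front, z up. Plywood deck 440 mm wide, x 0 to 330 mm, top 30 mm above the bench. Wire upper tier over x 60 to 330 mm, underside 188 mm, top 204 mm above the bench, on 18 mm posts at its corners; stock on its back half up to 260 mm above the bench.
- stop: Front stop: two slotted brackets on the deck's ends, fixed, and clamped between them an upright metal strip along the whole front, 4 mm thick, top 40 mm above the deck, square to the shelf. Its inner face stands anywhere from 0 to 24 mm further into the shelf (+x) than this origin, where exactly is not reported. Rigid; pull on and the carton tips over it. Axes as the shelf; origin over the shelf's.
- carton_lip (a point): Middle of the outer top edge of the carton's front wall (the wall towards the stop). x back into the shelf, y along the lip, z up. The wall is 6 mm thick. Carton home: this point is above the strip's inner face. The lip tears if the hook loads it with more than 15 N in any direction; dragging takes about 2 to 6 N, lean on the strip with some 5 N more.
- carton: Open-topped brown cardboard carton, 180 mm deep (x), 150 wide (y), 85 high, 0.5 to 0.8 kg, loose on the deck, well back under the upper tier in the left or right half. Black adapters are packed fast in its back part, below 55 mm; the first 75 mm behind the front wall are empty down to the 6 mm floor. Origin: centre of its underside; front to -x.
- lidbox: Closed clear plastic box with grey lid, 176 x 152 x 85 mm, standing loose beside the carton in the other half of the deck: leave alone. Origin: centre of its underside.
- adapter: Loose black power adapter, 95 x 45 x 30 mm, lying on the bench: leave alone.
- card: Loose green circuit card with heat sink, 110 x 60 x 28 mm, lying on the bench: leave alone.
- tape: Grey ring-shaped roll, 64 mm across, 24 mm high, lying on the bench: leave alone.
- driver: Screwdriver lying on the bench: leave alone.
- flask: White bottle, 52 mm across, 120 mm tall, standing on the bench: leave alone.
- jar: Clear jar, 68 mm across, 70 mm tall, standing on the bench: leave alone.
- hook: The whole pull hook; origin and axes the same as hook_grip.
Things that resemble listed ones, but are neither listed nor needed, are in the scene too. Of the things shaped like the rest, the black one is meant.

How it is judged:
By the outcome, as a careful person would: the job done as asked, in the order asked, and still so for the second after the job is handed in, with the robot touching nothing.
It also fails if it takes over 69 s, if anything falls off the work surface, if the arm or the gripper's body presses on something with over 40 N, if the wrist force passes 120 N, or if a joint passes its speed limit or range.

### The arm

A 7-joint arm with a two-finger parallel gripper is mounted at the origin on the work surface. World frame = base frame: x ahead of the robot, y to its left, z up, the work surface at z = 0. Lengths are in m, angles in rad, forces in N, time in s.
With the tool pointing down it reaches from about 0.375 to 0.925 m from the base axis. Payload 3.1 kg.
Tool frame: the origin (TCP) lies between the finger pads; the fingertips stand 19 mm ahead of it and the grasp point (between the pads) is the TCP; z points along the fingers, y is the direction in which the jaws open and shut (so a half turn about z gives the same grasp; the last joint's range is limited). The gripper opens to 85 mm and grips with 20 to 120 N. Pads are 22 mm wide; open, the fingers measure 114 mm over their backs; the gripper's body (76 mm by 85 mm) begins 54 mm behind the grasp point. The pads swing forward as they close: fully open they stand 13 mm farther back than shut.
Start: joints at [1.223, 0.383, 0.044, 1.598, -0.018, 1.161, -0.05], TCP at [0.161, -0.63, 0.25] pointing down, gripper open.
Joint ranges: [-2.61, 2.61], [-0.41, 2.15], [-1.48, 1.57], [0, 2.5], [-1.57, 4.71], [0.05, 1.97], [-2.85, 2.85]. Speed limits (rad/s): [2.79, 2.79, 3.14, 3.14, 3.14, 3.14, 3.14].

### API

Orientations are given as a unit quaternion [x, y, z, w].
In Python, from bench import move_ptp, movel, move_j, move_gripper, pause, inverse_kinematics, read_camera, camera_params, MotionError, sign_off, look_for, tip_of, read_time_s, read_qpos, read_joint_vel, read_effort, read_eef_pos, read_tcp_rot, read_ft_force, read_ft_torque, read_finger_gap gives the robot as it stands. Calls block until the motion is done:
- move_ptp(position, orientation): joint-space move of the TCP to a pose.
- movel(position, orientation=None, speed=0.15): straight line of the TCP; orientation=None keeps the orientation; speed is the mean speed in m/s.
- move_j(angles): joint-space move.
- move_gripper(opening, effort=None): finger opening in m; effort is the grip in N (None keeps the last); returns when the fingers have stopped.
- pause(seconds).
- inverse_kinematics(position, orientation): joint angles nearest the present ones, or None.
- read_camera(name): name is "scene" or "top" or "wrist"; returns the picture (480x640x3 uint8, red, green, blue); there is no depth.
- camera_params(name): a dict with "K" (3x3 intrinsics, pixels), "dist_coeffs" ([k1, k2, p1, p2, k3] as OpenCV has them; the pictures are not rectified), "camera_from_world" (4x4, takes a point from world to camera coordinates). Camera axes: x right, y down, z forward; pixel columns grow to the right and rows downward; lengths in m; the calibration is good to about 2 mm. A picture is of the moment at which its call begins: read the wrist's pose just before it. camera_params takes no time and is no camera call; for the wrist camera it gives the pose at the moment of the call.
A pose or a line that the arm cannot do raises MotionError and nothing moves.
- sign_off(): hands the job in, once; it reports no verdict.
Trained networks look in the newest picture that a camera, given by its name, has taken for a name from the list of things; names that differ only in an ending like _2 or _b are one class to them, and where a whole thing is asked for, a point or a joint stands for the part that bears it (a point fixed in the world has none). Each returns a list of dicts, best first, with "confidence" (0 to 1); they miss things now and then, are a little off and sometimes report something else, mostly with a low value. They report only what shows in the picture. A call takes as long as a camera call. They do not tell look-alikes from the thing itself.
- look_for(camera, name): "at" ([column, row] in pixels, amid what is visible of it).
- tip_of(camera, name): "at" ([column, row] in pixels: a listed point, or the origin of a listed thing).
Readings, each from a call of its own:
- read_time_s(): time.
- read_qpos(): joint angles.
- read_joint_vel(): joint speeds.
- read_effort(): joint torques, N m.
- read_eef_pos(): TCP position.
- read_tcp_rot(): TCP orientation.
- read_ft_force(): force on the tool from outside, world axes, zero at the start.
- read_ft_torque(): the same for the moment, N m.
- read_finger_gap(): finger opening in m.
Only numpy, scipy, OpenCV 4.12 (cv2) and the standard library are available. Lean on these libraries where they do the work, as an engineer would, in place of code of your own. Each camera call takes 0.05 s, during which the arm holds its last target. There are 200 camera calls.

## Working session

There is one attempt and no reset: what is moved stays moved. The work goes in short steps, each a Python script; the robot and the scene stay as the last script left them, time stands still between calls to the robot, and variables do not carry over. Pictures are saved under pics/ and viewed, about 8 in all and at most 12, crops included, and the job is handed in when it is done.

```bash
mkdir -p pics; ls; python3 - <<'E'
from bench import *
import cv2, numpy as np
ims=[]
for c in ["scene","top"]:
    im=read_camera(c); cv2.imwrite(f"pics/{c}0.png",im[:,:,::-1])
    for n in ["hook_grip","hook_tip","rest","shelf","stop","carton_lip","carton","lidbox"]:
        print(c,n,[(np.round(d["at"]).tolist(),round(d["confidence"],2)) for d in tip_of(c,n)][:4])
    p=camera_params(c); print(np.round(p["camera_from_world"],3).tolist(), np.round(p["K"],1).tolist(),p["dist_coeffs"])
print(read_tcp_rot(),read_time_s())
E
```

```text
pics
scene hook_grip [([236.0, 219.0], 0.68), ([360.0, 283.0], 0.66)]
scene hook_tip [([227.0, 262.0], 0.75)]
scene rest [([270.0, 184.0], 0.93), ([238.0, 235.0], 0.79), ([190.0, 198.0], 0.7)]
scene shelf [([227.0, 265.0], 0.72), ([359.0, 290.0], 0.69)]
scene stop []
scene carton_lip [([392.0, 301.0], 0.95)]
scene carton [([390.0, 347.0], 0.9), ([234.0, 217.0], 0.57), ([316.0, 256.0], 0.46)]
scene lidbox [([314.0, 336.0], 0.78)]
[[-0.251, 0.968, -0.008, 0.173], [0.699, 0.176, -0.693, -0.261], [-0.67, -0.179, -0.721, 1.827], [0.0, 0.0, 0.0, 1.0]] [[541.0, 0.0, 321.4], [0.0, 541.0, 245.6], [0.0, 0.0, 1.0]] [-0.10667355  0.          0.          0.          0.        ]
top hook_grip [([438.0, 256.0], 0.8), ([312.0, 142.0], 0.56)]
top hook_tip [([432.0, 200.0], 0.86), ([120.0, 252.0], 0.7)]
top rest [([437.0, 364.0], 0.77), ([434.0, 260.0], 0.74), ([529.0, 303.0], 0.62)]
top shelf [([279.0, 218.0], 0.73), ([244.0, 271.0], 0.61), ([308.0, 143.0], 0.24)]
top stop [([281.0, 215.0], 0.57)]
top carton_lip [([236.0, 169.0], 0.87)]
top carton [([234.0, 146.0], 0.85)]
top lidbox [([313.0, 143.0], 0.77)]
[[-0.014, -1.0, -0.016, -0.015], [-0.989, 0.016, -0.145, 0.468], [0.146, 0.014, -0.989, 1.465], [0.0, 0.0, 0.0, 1.0]] [[605.1, 0.0, 314.0], [0.0, 605.1, 237.4], [0.0, 0.0, 1.0]] [0.01929654 0.         0.         0.         0.        ]
[9.92204744e-01 1.24618395e-01 2.62451211e-07 3.59809930e-05] 0.9
```

View pics/top0.png

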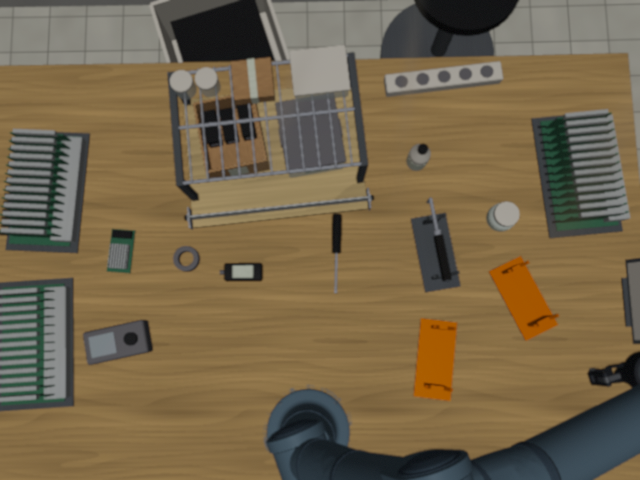

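View pics/scene0.png

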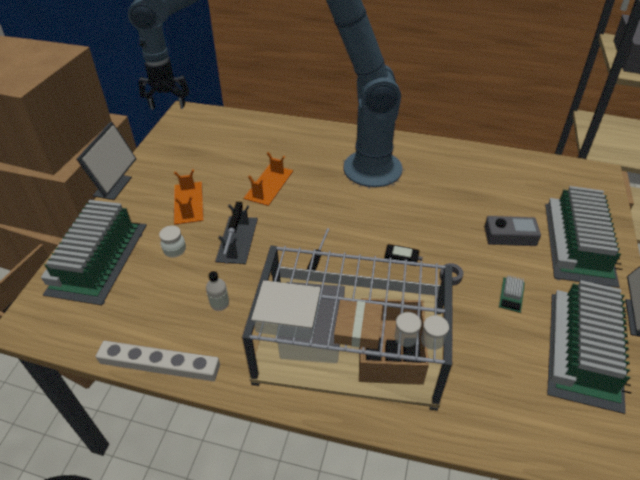

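The top view shows the black cradle with the hook at (436,253), handle near (442,262) and tip at (432,200). Its look-alikes are the orange cradles at (435,360) and (523,298), so I choose the black one. The carton is in the left half of the shelf, lip near (236,169), and the stop strip runs from (187,215) to (372,200).

```bash
cat > h.py <<'E'
from bench import *
import cv2, numpy as np
from scipy.spatial.transform import Rotation as R
def ray(p,uv):
    u=cv2.undistortPoints(np.array([[uv]],float),np.array(p["K"]),np.array(p["dist_coeffs"]))[0,0]
    T=np.array(p["camera_from_world"]); return -T[:3,:3].T@T[:3,3], T[:3,:3].T@np.array([u[0],u[1],1])
def atz(p,uv,z):
    c,d=ray(p,uv); return c+d*(z-c[2])/d[2]
def proj(p,X):
    T=np.array(p["camera_from_world"]); r=cv2.Rodrigues(T[:3,:3])[0]
    return cv2.projectPoints(np.array(X,float).reshape(-1,3),r,T[:3,3],np.array(p["K"]),np.array(p["dist_coeffs"]))[0][:,0]
def tri(obs):
    A=np.zeros((3,3));b=np.zeros(3)
    for p,uv in obs:
        c,d=ray(p,uv); d/=np.linalg.norm(d); M=np.eye(3)-np.outer(d,d);A+=M;b+=M@c
    return np.linalg.solve(A,b)
def down(yaw): # tool x axis at yaw, pointing down
    return (R.from_euler('z',yaw)*R.from_euler('x',np.pi)).as_quat()
E
python3 - <<'E'
from h import *
t=camera_params("top"); s=camera_params("scene"); w=camera_params("wrist")
r3=lambda v:np.round(v,3).tolist()
print("grip",r3(atz(t,(438,256),.073)),r3(atz(s,(236,219),.073)))
print("tip",r3(atz(t,(432,200),.037)),r3(atz(s,(227,262),.037)))
print("rest",r3(atz(t,(434,260),0)),r3(atz(s,(238,235),0)))
print("lip",r3(atz(t,(236,169),.115)),r3(atz(s,(392,301),.115)))
print("strip",r3(atz(t,(187,215),.07)),r3(atz(t,(372,200),.07)))
T=np.array(w["camera_from_world"]);c=-T[:3,:3].T@T[:3,3]
Rt=R.from_quat(read_tcp_rot()).as_matrix()
print("cam in tcp",r3(Rt.T@(c-read_eef_pos())), r3(T[:3,:3]@Rt), r3(w["K"]))
for n,x,y,yy in [("hook",.50,-.22,0),]:
  for yaw in np.arange(-3,3.2,.4):
    q=inverse_kinematics([x,y,.3],down(yaw)); print(round(yaw,1),None if q is None else r3(q))
im=cv2.imread("pics/top0.png"); cv2.imwrite("pics/topcrop.png",cv2.resize(im[40:240,150:400],None,fx=3.2,fy=3,interpolation=cv2.INTER_CUBIC))
E
```

```text
grip [0.412, -0.318, 0.073] [0.417, -0.324, 0.073]
tip [0.556, -0.317, 0.037] [0.551, -0.305, 0.037]
rest [0.411, -0.322, 0.0] [0.41, -0.33, 0.0]
lip [0.624, 0.161, 0.115] [0.636, 0.161, 0.115]
strip [0.523, 0.286, 0.07] [0.552, -0.165, 0.07]
cam in tcp [0.072, 0.001, -0.123] [[0.0, 1.0, 0.0], [-0.959, 0.0, -0.284], [-0.284, -0.0, 0.959]] [[349.634, 0.0, 319.596], [0.0, 349.634, 232.089], [0.0, 0.0, 1.0]]
-3.0 [0.877, 0.194, -0.602, 1.767, 0.117, 1.216, 1.955]
-2.6 [1.359, 0.381, -1.233, 1.75, 0.375, 1.28, 2.15]
-2.2 [1.359, 0.381, -1.233, 1.75, 0.375, 1.28, 2.55]
-1.8 [-0.775, 0.42, 1.404, 1.832, -0.436, 1.265, -2.618]
-1.4 [0.491, 0.154, -0.168, 1.784, 0.028, 1.206, -2.656]
-1.0 [0.527, 0.156, -0.207, 1.782, 0.034, 1.206, -2.261]
-0.6 [0.553, 0.158, -0.237, 1.781, 0.04, 1.207, -1.866]
-0.2 [0.585, 0.161, -0.272, 1.78, 0.046, 1.207, -1.471]
0.2 [0.579, 0.16, -0.265, 1.78, 0.045, 1.207, -1.07]
0.6 [0.629, 0.164, -0.322, 1.778, 0.055, 1.208, -0.679]
1.0 [0.683, 0.17, -0.382, 1.775, 0.067, 1.21, -0.288]
1.4 [0.737, 0.175, -0.443, 1.773, 0.08, 1.211, 0.102]
1.8 [0.791, 0.182, -0.503, 1.77, 0.093, 1.213, 0.491]
2.2 [0.79, 0.182, -0.502, 1.77, 0.093, 1.213, 0.891]
2.6 [0.825, 0.187, -0.542, 1.769, 0.102, 1.214, 1.284]
3.0 [0.863, 0.192, -0.586, 1.767, 0.113, 1.216, 1.675]
```

View pics/topcrop.png

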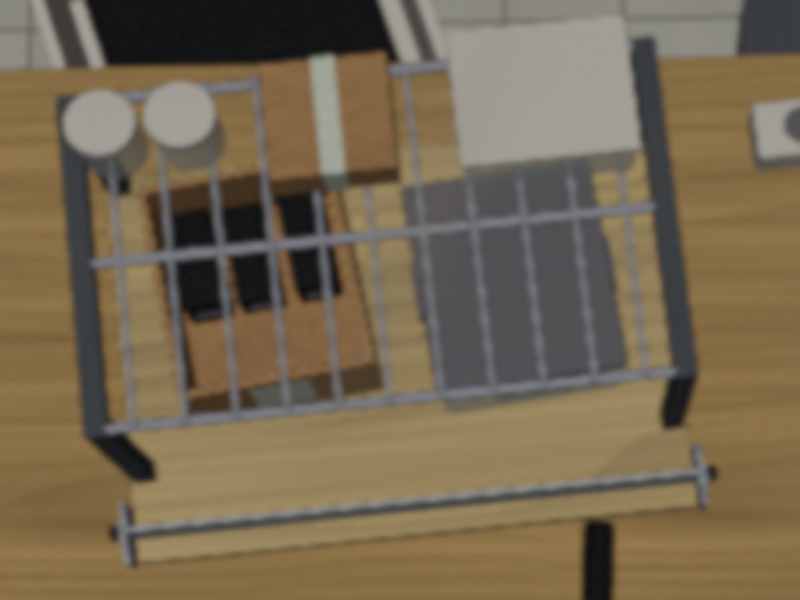

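The crop shows the carton under the tier, slightly turned against the shelf, with its lip from about (190,410) to (382,388). The strip runs from (120,530) to (712,472) and the deck front edge from (138,562) to (703,508). I'll look at the hook from near.

```bash
python3 - <<'E'
from h import *
t=camera_params("top"); r3=lambda v:np.round(v,3).tolist()
C=lambda u,v:(150+u/3.2,40+v/3)
for n,u,v,z in [("deckL",138,562,.03),("deckR",703,508,.03),("stripL",130,530,.07),("stripR",700,472,.07),("lipL",190,412,.115),("lipR",382,388,.115),("backL",148,195,.115),("backR",340,185,.115),("tierL",105,432,.204),("tierR",680,375,.204),("boxFL",447,410,.115),("boxFR",625,365,.115)]:
    print(n,r3(atz(t,C(u,v),z)))
move_ptp([.44,-.32,.26],down(np.pi+.12))
p=camera_params("wrist"); im=read_camera("wrist"); cv2.imwrite("pics/w1.png",im[:,:,::-1])
for n in ["hook_grip","hook_tip","rest"]:
    for d in tip_of("wrist",n): print(n,np.round(d["at"]),round(d["confidence"],2),r3(atz(p,d["at"],dict(hook_grip=.073,hook_tip=.037,rest=0)[n])))
np.save("w1.npy",p,allow_pickle=True)
print(read_time_s(),read_qpos(),read_ft_force())
E
```

```text
deckL [0.499, 0.28, 0.03]
deckR [0.537, -0.162, 0.03]
stripL [0.518, 0.277, 0.07]
stripR [0.559, -0.157, 0.07]
lipL [0.605, 0.224, 0.115]
lipR [0.622, 0.081, 0.115]
backL [0.785, 0.258, 0.115]
backR [0.791, 0.112, 0.115]
tierL [0.568, 0.266, 0.204]
tierR [0.604, -0.135, 0.204]
boxFL [0.603, 0.033, 0.115]
boxFR [0.637, -0.1, 0.115]
hook_grip [315. 180.] 0.63 [0.412, -0.329, 0.073]
hook_grip [315. 183.] 0.61 [0.414, -0.329, 0.073]
hook_tip [323. 302.] 0.68 [0.549, -0.305, 0.037]
rest [316. 174.] 0.91 [0.415, -0.329, 0.0]
rest [116.  40.] 0.91 [0.3, -0.548, 0.0]
rest [322. 304.] 0.74 [0.571, -0.303, 0.0]
rest [167. 242.] 0.6 [0.514, -0.492, 0.0]
2.9917 [ 1.05456342  0.22161109 -0.56342571  1.81982068  0.12979878  1.13689158
  2.13663124] [ 0.27408488  0.13173833 -0.25774201]
```

View pics/w1.png

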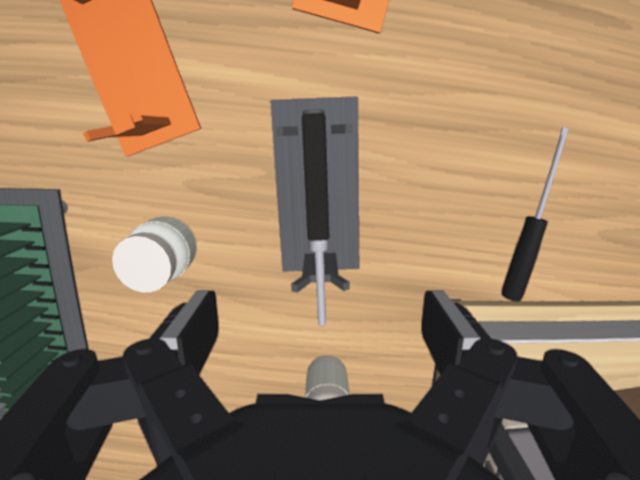

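The wrist view shows the black cradle, handle from (314,112) to (318,240) and shank end at (322,324). The orange look-alikes are clear of it, with the jar at (150,255) and the flask at (327,375) ahead of the tip.

```bash
python3 - <<'E'
from h import *
p=np.load("w1.npy",allow_pickle=True).item(); r3=lambda v:np.round(v,4).tolist()
a=atz(p,(313.8,112),.086);b=atz(p,(318,240),.086);c=atz(p,(321.8,324),.077)
print(r3(a),r3(b),r3(c),np.linalg.norm(b-a),np.linalg.norm((c-a)[:2]))
y=np.arctan2(*(c-a)[1::-1]);print("yaw",y,np.arctan2(*(b-a)[1::-1]))
u=np.array([np.cos(y),np.sin(y)])
print("grip",a[:2]+.06*u,b[:2]-.05*u,c[:2]-.144*u)
# plate corners
P=[atz(p,q,.006) for q in [(271,99),(358,97),(358,269),(284,271)]];print([r3(q) for q in P],r3(np.mean(P,0)))
t=camera_params("top");s=camera_params("scene")
print(r3(atz(p,(327,372),.12)), r3(atz(t,(419,157),.03)))
E
```

```text
[0.355, -0.3364, 0.086] [0.4626, -0.3203, 0.086] [0.5521, -0.306, 0.077] 0.10881985729917769 0.19943146626640368
yaw 0.15296306981636 0.1485212886467462
grip [ 0.41428974 -0.3272799 ] [ 0.41319597 -0.32793758] [ 0.40977455 -0.32797599]
[[0.3437, -0.383, 0.006], [0.3314, -0.2951, 0.006], [0.5177, -0.2674, 0.006], [0.5303, -0.3526, 0.006]] [0.4308, -0.3245, 0.006]
[0.5748, -0.2988, 0.12] [0.6692, -0.2898, 0.03]
```

```bash
cat >> h.py <<'E'
G=np.array([.413,-.3277,.073]); HY=.15; QG=down(np.pi+HY)
E
python3 - <<'E'
from h import *
move_gripper(.06)
move_ptp(G+[0,0,.09],QG); movel(G,speed=.08)
f0=read_ft_force();print(f0,read_finger_gap())
move_gripper(.0,60); print("gap",read_finger_gap(),read_eef_pos(),read_ft_force(),read_ft_torque())
movel(G+[0,0,.03],speed=.06); movel(G+[0,0,.19],speed=.2)
p=read_ft_force(); print(p,read_ft_torque(),read_time_s())
# stage in front of shelf, above
move_ptp([.43,.13,.29],down(np.pi+.09))
for c in ["top","scene","wrist"]:
    im=read_camera(c); cv2.imwrite(f"pics/{c}2.png",im[:,:,::-1])
    for n in ["hook_grip","hook_tip","carton_lip","stop"]:
        print(c,n,[(np.round(d["at"],1).tolist(),round(d["confidence"],2)) for d in tip_of(c,n)][:3])
np.save("w2.npy",camera_params("wrist"),allow_pickle=True)
print(read_time_s(),read_eef_pos(),read_finger_gap())
a=cv2.resize(cv2.imread("pics/top2.png")[60:240,160:400],None,fx=2.5,fy=2.5,interpolation=cv2.INTER_CUBIC)
b=cv2.imread("pics/wrist2.png"); cv2.imwrite("pics/v2.png",a)
E
```

```text
[-0.06130567 -0.31880547 -0.20051007] 0.060158311023193474
gap 0.019410556987472356 [ 0.41337266 -0.32805698  0.07353153] [-0.19886672  0.43822131  2.881553  ] [0.01685102 0.1027334  0.06278319]
[-0.25330817  0.16329069 -1.1053374 ] [-0.04042051  0.02617307  0.06537528] 7.1667
top hook_grip []
top hook_tip [([237.4, 177.4], 0.47)]
top carton_lip [([234.9, 168.7], 0.86)]
top stop [([277.9, 216.4], 0.89)]
scene hook_grip [([397.3, 189.1], 0.79)]
scene hook_tip [([393.0, 239.3], 0.95)]
scene carton_lip [([394.1, 296.8], 0.76)]
scene stop [([359.8, 283.0], 0.81), ([359.9, 286.5], 0.16)]
wrist hook_grip [([317.8, 317.9], 0.74), ([260.0, 271.1], 0.21)]
wrist hook_tip [([18.5, 330.2], 0.7)]
wrist carton_lip []
wrist stop [([258.7, 270.1], 0.87), ([20.0, 331.0], 0.3)]
9.6 [0.42997271 0.1300215  0.28999376] 0.019402347031955865
```

View pics/wrist2.png

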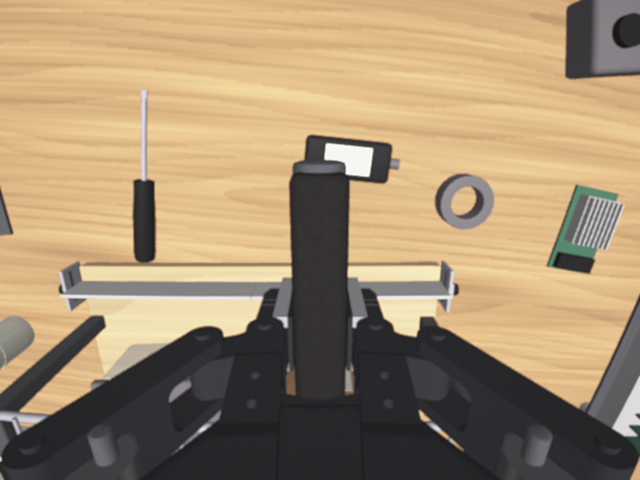

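The wrist view shows the hook held straight and the strip from about (75,297) to (445,297), with the deck front edge at row 264. Next I check the carton in the two fixed cameras.

```bash
python3 - <<'E'
from h import *
r3=lambda v:np.round(v,4).tolist()
w=np.load("w2.npy",allow_pickle=True).item();t=camera_params("top");s=camera_params("scene")
im=cv2.imread("pics/wrist2.png",0)
for c in (110,180,240,400,430): print(c,im[258:308,c].tolist())
print("lip tri",r3(tri([(t,(234.9,168.7)),(s,(394.1,296.8))])),r3(tri([(t,(236,169)),(s,(392,301))])))
print("tip tri",r3(tri([(t,(237.4,177.4)),(s,(393,239.3))])), "expected", r3(np.array([.43,.13,.29])+[.14*np.cos(.09),.14*np.sin(.09),-.036]))
print("lip proj", proj(s,[.62,.155,.115]),proj(t,[.62,.155,.115]))
a=cv2.resize(cv2.imread("pics/top2.png")[80:220,170:340],None,fx=4,fy=4,interpolation=cv2.INTER_CUBIC)[:,:400]
A=cv2.imread("pics/top0.png")[90:190,185:285];B=cv2.imread("pics/scene2.png")[270:390,340:460]
f=lambda x:cv2.resize(x,(400,int(400*x.shape[0]/x.shape[1])),interpolation=cv2.INTER_CUBIC)
cv2.imwrite("pics/v3.png",np.hstack([f(A),f(B)]))
E
```

```text
110 [173, 172, 174, 167, 147, 123, 119, 141, 184, 217, 223, 223, 222, 222, 222, 220, 219, 219, 219, 221, 222, 221, 206, 164, 133, 128, 128, 129, 129, 129, 129, 128, 129, 129, 129, 129, 142, 190, 228, 233, 227, 216, 213, 213, 212, 211, 210, 209, 206, 207]
180 [207, 207, 205, 197, 172, 137, 120, 134, 173, 211, 223, 224, 223, 222, 222, 220, 218, 217, 216, 216, 218, 221, 220, 192, 145, 128, 128, 128, 128, 128, 128, 129, 129, 129, 129, 129, 130, 148, 197, 230, 232, 228, 226, 224, 224, 223, 223, 223, 223, 222]
240 [203, 202, 201, 197, 175, 140, 124, 141, 179, 213, 223, 226, 224, 223, 221, 220, 220, 222, 225, 228, 229, 230, 226, 202, 157, 132, 130, 130, 128, 130, 131, 132, 132, 132, 131, 130, 129, 144, 190, 229, 234, 230, 225, 224, 224, 223, 223, 223, 222, 222]
400 [196, 195, 194, 185, 156, 129, 128, 163, 210, 230, 233, 232, 232, 232, 231, 229, 229, 228, 228, 228, 229, 226, 216, 174, 140, 128, 129, 129, 128, 128, 129, 131, 130, 130, 130, 128, 130, 165, 223, 237, 235, 229, 223, 221, 223, 225, 228, 230, 231, 232]
430 [203, 199, 190, 163, 132, 120, 128, 168, 216, 231, 233, 233, 233, 233, 233, 231, 231, 231, 231, 230, 230, 227, 203, 157, 132, 128, 129, 128, 129, 129, 132, 131, 131, 131, 130, 129, 132, 174, 227, 236, 233, 226, 222, 222, 223, 226, 229, 231, 233, 233]
lip tri [0.6239, 0.1635, 0.1174] [0.6269, 0.1615, 0.1041]
tip tri [0.5682, 0.1388, 0.2531] expected [0.5694, 0.1426, 0.254]
lip proj [[390.58857142 295.50417704]] [[238.39603186 170.52655518]]
```

View pics/v3.png

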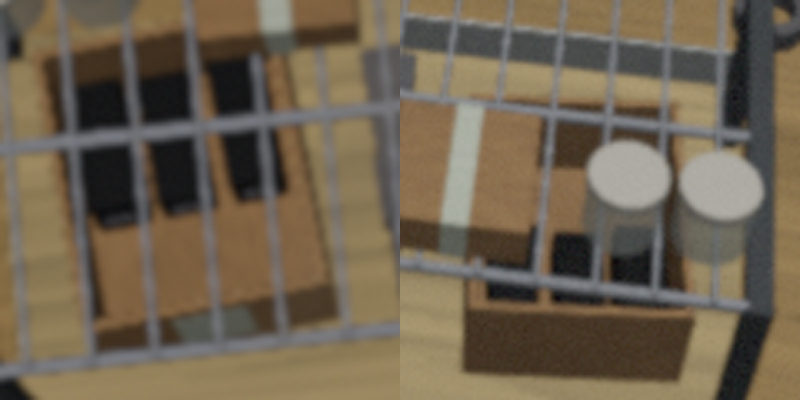

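```bash
python3 - <<'E'
from h import *
r3=lambda v:np.round(v,4).tolist()
w=np.load("w2.npy",allow_pickle=True).item();t=camera_params("top");s=camera_params("scene")
L=atz(t,(209.2,170.5),.115);Rr=atz(t,(267.5,161.7),.115);print("lip L,R",r3(L),r3(Rr),np.linalg.norm(L-Rr),"yaw",np.arctan2(-(L-Rr)[0],(L-Rr)[1]),"mid",r3((L+Rr)/2))
print("L scene",r3(atz(s,(422.5,301),.115)), "tri",r3(tri([(t,(209.2,170.5)),(s,(422.5,301))])))
for c,ro,ri,rd in [(110,294.7,297.8,262),(180,295.5,298.3,262.3),(240,295.5,298.3,262.5),(400,295.2,297.6,262),(430,295,297.4,261.3)]:
    print(c,"outer top",r3(atz(w,(c,ro),.07)),"deck front",r3(atz(w,(c,rd),.03)))
E
```

```text
lip L,R [0.6213, 0.2248, 0.115] [0.6404, 0.0854, 0.115] 0.14062539033153268 yaw 0.13644716524729833 mid [0.6309, 0.1551, 0.115]
L scene [0.6182, 0.2321, 0.115] tri [0.6205, 0.2283, 0.1166]
110 outer top [0.5528, -0.0938, 0.07] deck front [0.5313, -0.1149, 0.03]
180 outer top [0.5453, -0.0138, 0.07] deck front [0.5232, -0.0284, 0.03]
240 outer top [0.5387, 0.0524, 0.07] deck front [0.5167, 0.0432, 0.03]
400 outer top [0.5226, 0.2256, 0.07] deck front [0.499, 0.2307, 0.03]
430 outer top [0.5196, 0.2585, 0.07] deck front [0.495, 0.2661, 0.03]
```

```bash
cat >> h.py <<'E'
SY=.094; u=np.array([np.cos(SY),np.sin(SY),0]); QS=down(np.pi+SY)
E
python3 - <<'E'
from h import *
r3=lambda v:np.round(v,3).tolist()
lip=np.array([.628,.157,0]); g=lip+.028*u-.14*u
out=g-.10*u
movel(out+[0,0,.29],QS,speed=.2); movel(out+[0,0,.166],speed=.15)
print(read_ft_force())
movel(g-.04*u+[0,0,.166],speed=.1);print(read_ft_force())
movel(g+[0,0,.166],speed=.06);print(read_ft_force(),read_time_s(),read_eef_pos())
for c in ["top","scene"]:
    im=read_camera(c); cv2.imwrite(f"pics/{c}4.png",im[:,:,::-1])
    for n in ["hook_tip","carton_lip"]:
        print(c,n,[(np.round(d["at"],1).tolist(),round(d["confidence"],2)) for d in tip_of(c,n)][:3])
tip=read_eef_pos()+.14*u-[0,0,.036]
print("tip proj",proj(camera_params("top"),tip),proj(camera_params("scene"),tip))
f=lambda x:cv2.resize(x,(400,int(400*x.shape[0]/x.shape[1])),interpolation=cv2.INTER_CUBIC)
cv2.imwrite("pics/v4.png",np.hstack([f(cv2.imread("pics/top4.png")[90:220,185:285]),f(cv2.imread("pics/scene4.png")[240:370,340:440])]))
E
```

```text
[-0.30471697 -0.13499501 -1.45667639]
[-0.46155516  0.77145494 -1.75591569]
[-0.56657841 -0.8316664  -1.40520798] 12.3917 [0.51609098 0.14667858 0.16579169]
top hook_tip [([236.4, 151.3], 0.52)]
top carton_lip [([236.4, 167.3], 0.64)]
scene hook_tip [([392.5, 303.5], 0.82)]
scene carton_lip [([392.8, 298.0], 0.69)]
tip proj [[235.6329354  154.29703207]] [[390.53768082 303.41556925]]
```

View pics/v4.png

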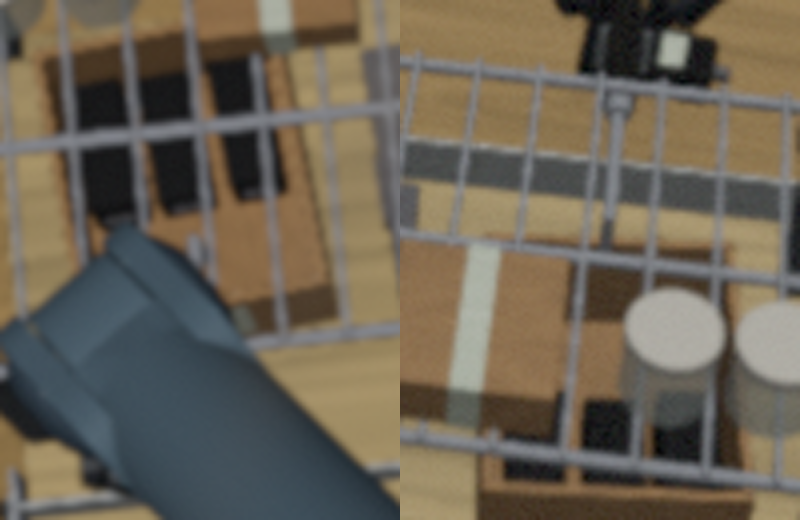

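Both views put the tip inside the carton, about 11 px (25 mm) behind the lip. I'll lower it and pull in small steps while reading the force.

```bash
python3 - <<'E'
from h import *
p=read_eef_pos(); x,y=p[:2]
movel([x,y,.145],QS,speed=.05); print(read_ft_force()); movel([x,y,.129],QS,speed=.04)
pause(.2); b=np.mean([read_ft_force() for _ in range(5)],0); np.save("b.npy",b); print("base",b,read_ft_torque())
g=np.array([x,y,.129]); log=[]; d=0; 
while d<.055:
    d+=.003; movel(g-d*u,speed=.03); f=read_ft_force()-b; log.append((round(d*1000),*np.round([f@u,f[1],f[2]],1)))
    if f@u>9 or abs(f[2])>4: break
for l in log: print(*l)
print(read_time_s(),read_eef_pos(),read_finger_gap())
E
```

```text
[ 0.55668187  0.21537729 -0.70764673]
base [ 0.44907996  0.59255336 -1.68109157] [ 0.0143114   0.09491764 -0.00632823]
3 -0.5 -0.6 0.1
6 -0.1 -1.2 -0.0
9 -0.2 0.2 -0.5
12 -0.5 -0.4 -0.3
15 -0.2 -1.6 0.4
18 0.4 -0.0 0.4
21 1.6 -0.5 1.4
24 0.7 -0.2 0.2
27 0.4 -0.7 -0.2
30 1.0 -0.5 0.9
33 1.5 0.3 1.3
36 0.2 -1.2 1.7
39 0.7 -0.2 0.7
42 0.6 -0.5 0.3
45 0.7 0.1 0.3
48 1.4 -0.9 0.8
51 0.4 -0.4 0.3
54 0.5 -0.8 1.0
57 0.9 -0.5 1.4
18.7583 [0.45908423 0.14103992 0.12894787] 0.01912943865295261
```

```bash
python3 - <<'E'
from h import *
t=camera_params("top");s=camera_params("scene");tip=read_eef_pos()+.14*u-[0,0,.036]
for c in ["top","scene"]:
    im=read_camera(c); cv2.imwrite(f"pics/{c}5.png",im[:,:,::-1])
    for n in ["hook_tip","carton_lip"]:
        print(c,n,[(np.round(d["at"],1).tolist(),round(d["confidence"],2),np.round(atz(camera_params(c),d["at"],.115 if n!="hook_tip" else .093),3)) for d in tip_of(c,n)][:3])
print("tip",tip,proj(t,tip),proj(s,tip))
f=lambda x:cv2.resize(x,(400,int(400*x.shape[0]/x.shape[1])),interpolation=cv2.INTER_CUBIC)
cv2.imwrite("pics/v5.png",np.hstack([f(cv2.imread("pics/top5.png")[90:220,185:285]),f(cv2.imread("pics/scene5.png")[240:370,340:440])]))
E
```

```text
top hook_tip [([237.5, 160.2], 0.75, array([0.652, 0.16 , 0.093])), ([244.2, 179.7], 0.52, array([0.603, 0.144, 0.093]))]
top carton_lip [([236.5, 185.0], 0.71, array([0.585, 0.159, 0.115]))]
scene hook_tip [([390.9, 295.3], 0.69, array([0.601, 0.155, 0.093]))]
scene carton_lip [([393.0, 283.9], 0.72, array([0.583, 0.155, 0.115]))]
tip [0.59846617 0.15418055 0.09294787] [[239.97994726 181.52325202]] [[390.94381968 294.39791351]]
```

View pics/v5.png

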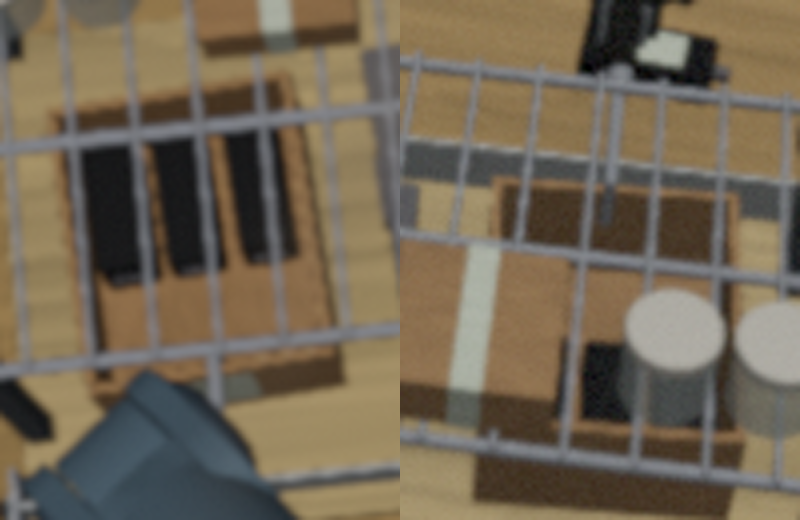

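The carton follows: its lip is now about at x=.588, which agrees with the hook pose. About 55 mm remain. I'll go on with finer steps near home.

```bash
python3 - <<'E'
from h import *
b=np.load("b.npy"); g=read_eef_pos(); g[2]=.129; d=0; log=[]
def F(n=4):
    o=[]
    for _ in range(n): o.append(read_ft_force()-b); pause(.02)
    return np.mean(o,0)
while d<.072:
    st=.004 if d<.036 else .001 if d<.046 else .0006
    d+=st; movel(g-d*u,speed=.03 if st>.002 else .015)
    f=F(4 if st<.002 else 1); log.append((round(d*1000,1),*np.round([f@u,f[1],f[2]],1)))
    if f@u>5 or abs(f[2])>5: break
for l in log: print(*l)
print(read_time_s(),read_eef_pos(),read_finger_gap()); np.save("g.npy",np.append(g,d))
E
```

```text
4.0 1.9 -0.9 0.7
8.0 -0.3 -1.2 0.4
12.0 0.3 -0.4 0.0
16.0 1.0 -0.0 0.4
20.0 0.1 -0.9 0.2
24.0 1.5 -0.3 0.6
28.0 0.3 -0.2 0.9
32.0 0.6 -0.9 0.8
36.0 0.1 -1.1 0.2
37.0 1.2 0.1 -0.6
38.0 1.5 -0.5 -0.4
39.0 1.4 -0.4 -0.3
40.0 1.7 -0.7 -0.1
41.0 1.2 -0.5 -0.1
42.0 1.0 -0.7 -0.0
43.0 1.4 -0.2 -0.2
44.0 1.3 -0.4 -0.2
45.0 2.1 -0.0 -0.1
46.0 1.6 -0.3 -0.0
46.6 1.8 -0.5 -0.6
47.2 1.9 -0.1 -0.5
47.8 2.3 -0.2 -0.5
48.4 1.9 -0.2 -0.6
49.0 2.0 -0.4 -0.7
49.6 1.8 -0.0 0.3
50.2 1.9 -0.1 -0.7
50.8 2.1 0.2 -0.6
51.4 2.0 -0.2 0.1
52.0 1.7 -0.2 0.2
52.6 1.8 0.0 -0.6
53.2 2.1 -0.4 -0.2
53.8 3.3 0.0 -1.2
54.4 3.4 0.0 -1.4
55.0 3.3 0.2 -0.8
55.6 4.9 0.1 -0.9
56.2 5.7 -0.0 -2.9
30.325 [0.40400092 0.13585033 0.12920097] 0.019510122017386104
```

```bash
python3 - <<'E'
from h import *
b=np.load("b.npy"); G4=np.load("g.npy"); g=G4[:3]; d=G4[3]
def F(n=5):
    o=[]
    for _ in range(n): o.append(read_ft_force()-b); pause(.02)
    return np.mean(o,0)
d0=d
while d<d0+.003:
    f=F(); print(round(d*1e3,1),np.round([f@u,f[1],f[2]],1),np.round(read_ft_torque(),2))
    if f@u>7.3: break
    d+=.0003; movel(g-d*u,speed=.01)
for _ in range(4): pause(.15); f=F(); print("hold",np.round([f@u,f[1],f[2]],1))
np.save("g.npy",np.append(g,d))
im=read_camera("top");cv2.imwrite("pics/top6.png",im[:,:,::-1]); im=read_camera("scene");cv2.imwrite("pics/scene6.png",im[:,:,::-1])
f=lambda x:cv2.resize(x,(400,int(400*x.shape[0]/x.shape[1])),interpolation=cv2.INTER_CUBIC)
cv2.imwrite("pics/v6.png",np.hstack([f(cv2.imread("pics/top6.png")[100:230,185:285]),f(cv2.imread("pics/scene6.png")[230:360,340:440])]))
print(read_time_s(),read_eef_pos())
E
```

```text
56.2 [ 5.5 -0.  -2.7] [ 0.12 -1.02  0.02]
56.5 [ 6.7  0.1 -3.4] [ 0.16 -1.08  0.05]
56.8 [ 7.2  0.2 -4.1] [ 0.23 -1.19  0.05]
57.1 [ 6.2 -0.1 -2.5] [ 0.13 -1.3  -0.02]
57.4 [ 7.1 -0.1 -2.9] [ 0.1  -1.27  0.01]
57.7 [ 8.   0.4 -3.5] [ 0.16 -1.39 -0.06]
hold [ 8.1  0.  -3.8]
hold [ 8.   0.7 -3.5]
hold [ 8.5  0.  -3.5]
hold [ 7.8  0.2 -3.6]
33.1083 [0.4039047  0.13589973 0.12963494]
```

View pics/v6.png

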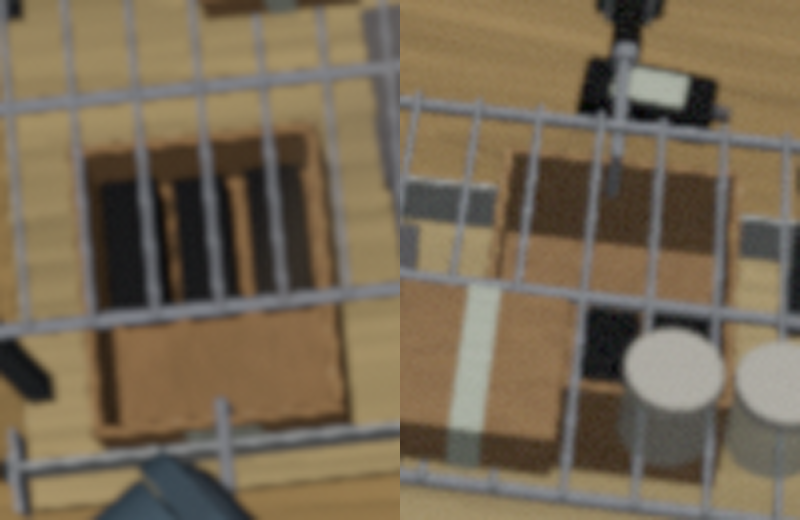

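It is home. Further commanded pull only raises the force: x is static and I hold a steady 8 N against about 2 N of drag. The lip is parallel to the strip and at its inner face (.534 against .534). Now I unhook.

```bash
python3 - <<'E'
from h import *
b=np.load("b.npy"); G4=np.load("g.npy"); g=G4[:3]-G4[3]*u
movel(g+.014*u,speed=.03); f=read_ft_force()-b; print(f)
movel(g+.014*u+[0,0,.04],speed=.06); f=read_ft_force()-b; print(f)
movel(g-.03*u+[0,0,.04],speed=.06); print(read_ft_force()-b)
movel(g-.03*u+[0,0,.17],speed=.2)
move_ptp(G+[0,0,.20],QG)
im=read_camera("top");cv2.imwrite("pics/top7.png",im[:,:,::-1]); im=read_camera("scene");cv2.imwrite("pics/scene7.png",im[:,:,::-1])
t=camera_params("top");s=camera_params("scene")
for c in ["top","scene"]:
    for n in ["hook_grip","hook_tip","carton_lip"]: print(c,n,[(np.round(d["at"],1).tolist(),round(d["confidence"],2)) for d in tip_of(c,n)][:3])
e=read_eef_pos();v=np.array([np.cos(HY),np.sin(HY),0]);tp=e+.14*v-[0,0,.036]
print("grip/tip proj",proj(t,[e,tp]).round(1).tolist(),proj(s,[e,tp]).round(1).tolist(),"lip",proj(t,[.534,.149,.115]),proj(s,[.534,.149,.115]))
print(read_time_s(),read_finger_gap())
A=cv2.imread("pics/top7.png")[100:230,160:390];B=cv2.imread("pics/scene7.png")[130:330,170:450]
f=lambda x:cv2.resize(x,(800,int(800*x.shape[0]/x.shape[1])),interpolation=cv2.INTER_CUBIC)
f2=lambda x,w:cv2.resize(x,(w,int(w*x.shape[0]/x.shape[1])),interpolation=cv2.INTER_CUBIC)
a=f2(A,530);b2=f2(B,420);
H=a.shape[0]+b2.shape[0];o=np.zeros((H,530,3),np.uint8);o[:a.shape[0]]=a;o[a.shape[0]:,:420]=b2;cv2.imwrite("pics/v7.png",o[:600])
E
```

```text
[-0.40484374 -1.40871714 -0.03041734]
[-0.53344274 -0.3938285   0.29225099]
[-0.76115221 -0.90001484 -0.46866383]
top hook_grip [([458.5, 244.3], 0.64)]
top hook_tip [([444.0, 180.9], 0.74)]
top carton_lip [([239.9, 205.8], 0.77)]
scene hook_grip [([225.5, 165.7], 0.72)]
scene hook_tip [([215.0, 211.5], 0.6)]
scene carton_lip [([396.0, 267.6], 0.56)]
grip/tip proj [[460.4, 244.4], [443.8, 183.1]] [[226.3, 162.3], [215.5, 208.2]] lip [[240.78834294 205.88677806]] [[393.89669992 269.08350005]]
38.3167 0.019391340396107952
```

View pics/v7.png

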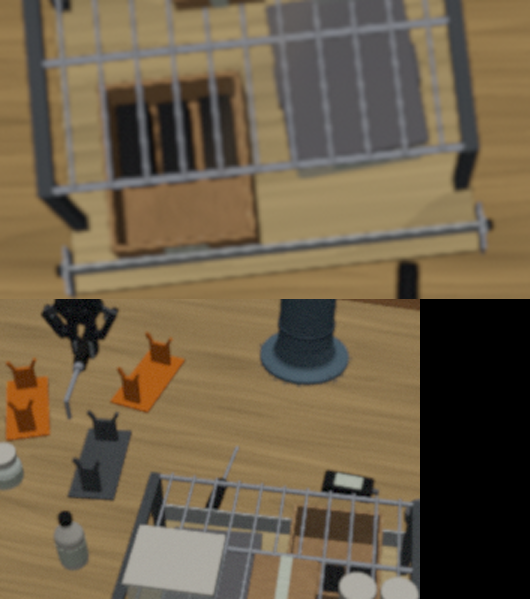

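```bash
python3 - <<'E'
from h import *
t=camera_params("top"); im=cv2.imread("pics/top7.png")[190:222,195:285]; k=8
a=cv2.resize(im,None,fx=k,fy=k,interpolation=cv2.INTER_CUBIC); a2=a.copy()
n=np.array([-u[1],u[0],0]); m=np.array([.534,.149,0])
for off,z,c in [(0,.115,(0,255,0)),(0,.07,(0,0,255)),(-.004*u,.07,(255,0,0))]:
    P=(proj(t,[m+off+n*y+[0,0,z] for y in (-.075,.075)])-[195,190]+.5)*k
    cv2.line(a2,*[tuple(map(int,q)) for q in P],c,1)
cv2.imwrite("pics/v8.png",np.vstack([a,a2]))
E
```

View pics/v8.png

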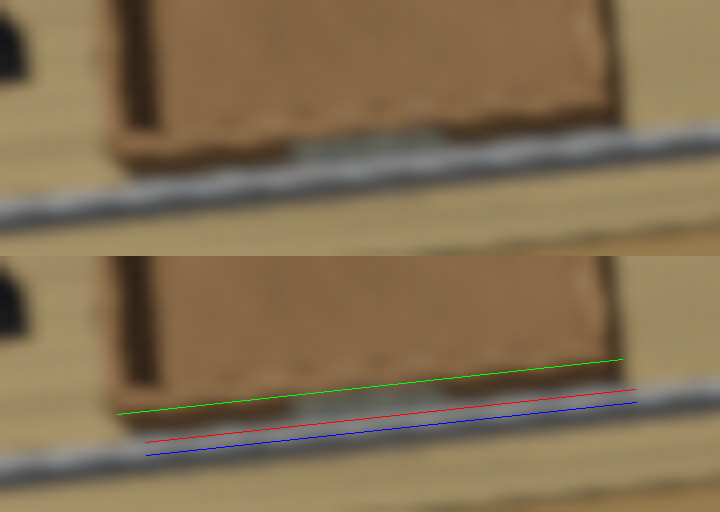

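The overlay fits: the lip lies on the projected home line at both ends, so the carton is square and snug. I'll put the hook back.

```bash
python3 - <<'E'
from h import *
movel(G+[0,0,.05],QG,speed=.15); pause(.1); b=read_ft_force()
for z in [.03,.02,.012,.006,.003,.0015,.0005]:
    movel(G+[0,0,z],speed=.05); f=read_ft_force()-b; print(z,np.round(f,1))
    if f[2]>5 or np.hypot(*f[:2])>6: break
print(read_time_s(),read_eef_pos())
for c in ["wrist"]:
    im=read_camera(c);cv2.imwrite("pics/w9.png",im[:,:,::-1])
E
```

```text
0.03 [-0.9  0.9  0.9]
0.02 [-0.  -0.6  0.1]
0.012 [-0.   1.3  0.1]
0.006 [-0.2  0.5 -0.2]
0.003 [ 0.2  0.5 -0.9]
0.0015 [ 0.2 -0.2  0.1]
0.0005 [ 0.7 -0.6  0.3]
41.7917 [ 0.41322146 -0.32783815  0.07362933]
```

```bash
python3 - <<'E'
from h import *
b=np.mean([read_ft_force() for _ in range(3)],0)
for z in [0,-.0005,-.001,-.0015,-.002]:
    movel(G+[0,0,z],speed=.02); pause(.05); f=read_ft_force()-b; print(z,np.round(f,1),read_eef_pos()[2])
    if f[2]>2: break
move_gripper(.03); pause(.2); print(read_ft_force()); move_gripper(.06)
movel(G+[0,0,.10],speed=.08)
move_ptp([.44,-.32,.26],down(np.pi+.12))
p=camera_params("wrist");im=read_camera("wrist");cv2.imwrite("pics/w10.png",im[:,:,::-1])
r3=lambda v:np.round(v,4).tolist()
for n in ["hook_grip","hook_tip"]:
    for d in tip_of("wrist",n): print(n,np.round(d["at"]),round(d["confidence"],2),r3(atz(p,d["at"],dict(hook_grip=.073,hook_tip=.037)[n])))
o=cv2.imread("pics/w1.png")[80:350,220:430]; n=im[80:350,220:430,::-1]
cv2.imwrite("pics/v10.png",cv2.resize(np.hstack([o,n]),None,fx=1.9,fy=1.9))
print(read_time_s())
E
```

```text
0 [0.3 1.1 5.3] 0.07351648842424459
[-0.05444467  0.09473249  0.97367976]
hook_grip [312. 179.] 0.87 [0.4133, -0.3306, 0.073]
hook_grip [320. 301.] 0.72 [0.5312, -0.3092, 0.073]
hook_tip [321. 303.] 0.71 [0.5523, -0.3059, 0.037]
45.0167
```

View pics/v10.png

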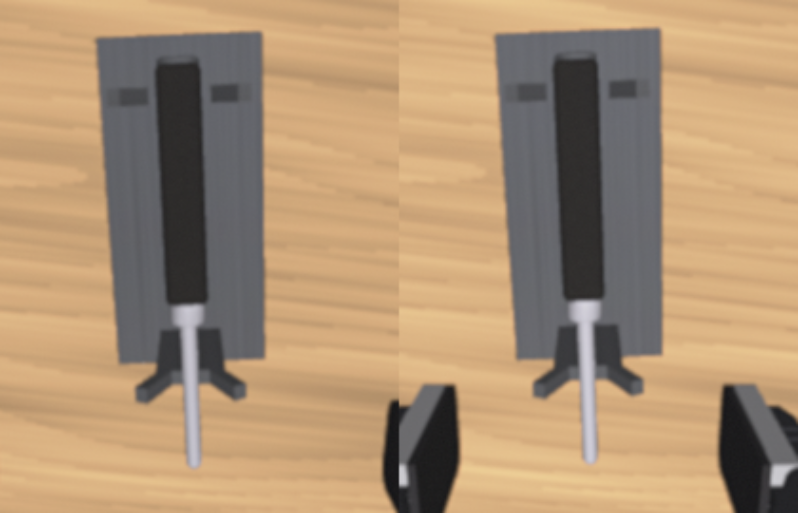

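The hook lies in its cradle exactly as it was found, and the robot is clear of everything.

```bash
python3 - <<'E'
from h import *
im=read_camera("top"); print([(d["at"],d["confidence"]) for d in tip_of("top","carton_lip")][:1])
sign_off(); print(read_time_s())
E
```

```text
[([238.2, 207.7], 0.91)]
the job is handed in; nothing more can be done
the job is handed in; nothing more can be done
```

The carton is home against the stop strip, the hook is back in its cradle, and I handed the job in at about 45 s of the 69 s allowed.

- **Pull:** I drew the carton forward about 94 mm with the hook. Drag read about 1 to 2 N, at or just below the low end of the 2 to 6 N you gave. At the strip I leaned on it for about a second at a steady 8 N, against the 15 N at which the lip tears. The arm stood still under extra commanded pull.
- **Force readings:** I read the force only between steps, not during them, so short peaks while moving were not seen. During the lean there was also about 3.5 N of vertical force on the hook that I did not explain. I took it as friction, not tipping.
- **Carton:** In the enlarged top view the lip lies on the predicted home line at both ends, parallel to the strip. The hook's position put the lip at x = 0.534 m, and the camera measurement put the strip face at the same x. A last network look placed the lip within about 3 pixels of the predicted home position.
- **Hook:** The before and after wrist crops show the hook and cradle lying the same way. The networks put its grip and tip within about 4 mm of where they first saw them.
- **Other things:** I did not recheck the lid box or the loose things on the bench one by one after the end. Those in view in the last shelf and wrist pictures showed no change.

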